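Lock out the belt grinder and hold its tension arm down for a belt change

TASK

I want to put a fresh belt on the small green belt grinder. Take the red lock-out clip off the wall of the wooden caddy and clip it down over the yellow gate on the grinder's switch box, across both ears and the red toggle between them, so that nobody can start it; leave the toggle off. Then push the sprung tension arm down by its rubber handle past the last click of its ratchet until it reaches its stop, and finish while still holding it hard down there so that I can slip the belt on; leave the other things on the bench where they stand.

Things in the scene. Friction and masses are not known exactly. Their poses are not given: they have to be found in the camera images.
- grinder: small bench belt grinder without its belt, fixed: dark base 205 x 300 x 16 mm, green frame 188 mm high, grey motor behind, a steel column with rollers, 181 mm high, at the -y end. Origin on the bench under the frame; +x points from the wheel side to the motor, +y to the end with the tension arm's handle, z up. The black switch box stands on the base on the -x side.
- gate_top (a point): middle of the switch gate's top edge, 93 mm above the bench, (-95, -30, 93) mm in the grinder's frame, with its axes. The gate is an upright blade 6 mm thick (y), 38 mm wide (x): two fixed yellow ears, 7 to 19 mm either side of the middle, and between them the red toggle, 10 mm wide, 5 mm thick. It stands 32 mm above the switch box (56 x 62 mm).
- toggle (a joint): the grinder's red switch toggle, rad: 0 = upright in line with the ears, off; beyond 0.3 to either side = on. It stays where it is pushed and takes about 1.5 N.
- lever_grip (a point): middle of the tension arm's black rubber handle, on its axis: a round bar 22 mm thick, 66 mm long, round ends, running along the arm, free on all sides. It moves with the arm: 158 mm from the pivot, 212 mm above the bench with the arm fully up, 143 mm at the stop.
- lever_pivot (a point): the tension arm's pivot, 165 mm above the bench; the axis is the grinder's x. The arm points to the grinder's +y, fully up 0.30 rad above level, at the stop 0.14 rad below level, and carries a wheel of 48 mm diameter 95 mm from the pivot.
- tension_arm (a joint): tension arm, rad: 0 = fully up, 0.44 = down on its stop; starts at 0 or on the first tooth. A spring lifts it: pressing the handle takes about 9 N at the start, 18 N at the stop. A brass pawl clicks in behind a tooth at 0.12, 0.235 and 0.35 and keeps the arm from rising past the last tooth; beyond 0.35 only the hand keeps it down.
- caddy: open wooden tray 150 x 120 x 60 mm with walls 6 mm thick, fixed; origin in the middle of its underside, x along the 150 mm side. A grey stone and a small tin lie in it. The clip is parked on its +y wall.
- clip: red spring clip like a clothes peg, 24 mm wide (x), 110 g, parked upright astride the caddy's wall, jaws down, pin 18 mm above the wall's edge. Origin on the hinge pin, z up to the handles, y the direction it opens. Two flat handles rise 48 mm above the pin, outer faces 24 mm apart at the pin, flaring to 42 mm at the top. The frame belongs to the +y half, which swings by half the opening.
- clip_pin (a point): the clip's hinge pin, same point and axes as clip. Rubber pads 28 to 40 mm below it (the jaw tips) do the gripping; a throat 18 mm below it seats on the edge when the clip is pushed right down.
- clip_jaw (a joint): angle between the clip's halves, rad: 0 = shut on a 6 mm edge, -0.16 = shut on nothing, 0.38 = open. Squeezing the handles along y, about 28 mm above the pin, with 12 N (20 N is a sure grip) swings them parallel against a stop, about 24 mm over all, and opens the pads to 18 mm.
- jar: brown glass jar with black cap, 53 mm across, 66 mm high, standing; origin under its centre. Leave it.
- vial: small white bottle with red cap, 31 mm across, 56 mm high, standing; origin under its centre. Leave it.
- can: dark gas can, 50 mm across, 208 mm high, standing; origin under its centre. Leave it.
There are look-alikes about, which are no part of the job. Several things have the shape of the clip; the one meant has the colours described above.

How it is judged:
By the outcome, as a careful person would: the job done as asked, in the order asked, and still so for the second after the job is handed in, while the arm keeps its last pose, push and grip.
It also fails if it takes over 58 s, if anything falls off the work surface, if the arm or the gripper's body presses on something with over 40 N, if the wrist force passes 120 N, or if a joint passes its speed limit or range.

ROBOT

A 6-joint arm with a two-finger parallel gripper is mounted at the origin on a cart in front of the work surface, level with it; the furniture and walls round the work are solid. World frame = base frame: x ahead of the robot, y to its left, z up, the work surface at z = 0. Lengths are in m, angles in rad, forces in N, time in s.
With the tool pointing down it reaches from about 0.35 to 0.85 m from the base axis. Payload 8.1 kg.
Tool frame: the origin (TCP) lies midway between the tips of the shut fingers; the grasp point (between the pads) lies grasp_offset behind it (grasp_offset is the distance from the TCP to the grasp point, in m); z points along the fingers, y is the line along which they close (so a half turn about z gives the same grasp; the last joint's range is limited). The gripper opens to 93 mm and grips with 3 to 60 N. Pads are 15 mm wide; open, the fingers measure 128 mm over their backs; the gripper's body (75 mm by 188 mm) begins 65 mm behind the grasp point.
Start: joints at [-1.202, 0.13, 1.488, -0, 1.523, -0.085], TCP at [0.263, -0.539, 0.219] pointing down, gripper open.
Joint ranges: [-2.96, 2.96], [-0.89, 2.26], [0.02, 2.5], [-1.34, 4.48], [0, 2.73], [-2.66, 2.66]. Speed limits (rad/s): [2.39, 2.39, 2.79, 3.14, 3.14, 3.14].

INTERFACE

Orientations are given as a unit quaternion [x, y, z, w].
In Python, from cell import * gives the robot as it stands.
- The arm moves only by the tool jog_arm, called after "Request:" as name(argument=value, ...) on one line, values as JSON. Schema: {"type":"object","properties":{"steps":{"type":"array","items":{"type":"number"},"minItems":5,"maxItems":100},"only":{"type":"string"},"quiet":{"type":"boolean"},"lines":{"type":"string"}},"required":["steps"],"additionalProperties":false}. steps is one flat list of numbers that holds 1 to 20 rows one after another, with no inner brackets; each row has 5 numbers: dx, dy, dz in parts of the range, where 1.0 means 800 mm, then a turn about the tool's z in fractions of the full range, 1 being pi rad, then the finger opening in m; each row is the pose to reach, as a shift and turn from the pose commanded when the call began, along the tool's axes at that moment; what a row does not reach only later rows make up. A row lasts 1/8 s, in which the tool goes at most 0.0625 m and 0.188 rad, less where a joint would pass 70% of its speed; a pose out of reach is approached as far as the arm can. The fingers move at their own pace and stop on an object; the grip force is fixed at half the most. Time passes only in rows, so rows that do not move let the fingers close. The tool returns the time, the measured TCP pose, the force, the opening and the grip force at its end. only (a regular expression) keeps the lines of the reply that match it, lines (a string "A,B") keeps lines A to B, and quiet returns only ok. No shift or turn number may pass 1 either way. Input that does not fit is refused with a message, and nothing moves.
- get_state(): the state, without advancing time (a new reading comes with each control period).
- grab_frame(name): name is "scene" or "top" or "wrist"; returns a dict with "img" (480x640x3 uint8, red, green, blue), "fov_y" (degrees; the focal length in pixels is half the picture's height over the tangent of half this angle, whatever the lens; pixels are square), "cx", "cy" (the principal point, pixels), "rvec" (rotation vector, rad) and "tvec" (3), from world to camera coordinates, as OpenCV has them. Camera axes: x right, y down, z forward; pixel columns grow to the right and rows downward; lengths in m; the calibration is good to about 2 mm. A picture is of the moment at which its call begins. There is no depth.
- close_job(): hands the job in; it is judged then, once.
The state is a dict: "time_s": time; "joint_pos": joint angles; "qd": joint speeds; "effort": joint torques, N m; "ee_pos": TCP position; "eef_rot": TCP orientation; "wrist_force": force on the tool from outside, world axes, zero at the start; "ft_torque": the same for the moment, N m; "opening": finger opening in m; "grasp_force": force on a finger pad.
Only numpy, scipy, OpenCV 4.12 (cv2) and the standard library are available. Lean on these libraries where they do the work, as an engineer would, in place of code of your own. Each camera call takes 0.05 s, during which the arm holds its last target. There are 200 camera calls.

## Working session

There is one attempt and no reset: what is moved stays moved. The work goes in short steps, Python scripts to look and compute and a tool call to move; the robot and the scene stay as the last step left them, time stands still between calls to the robot, and variables do not carry over. Pictures are saved under pics/ and viewed, at most 13 in all, crops included, and the job is handed in when it is done.

```bash
ls; mkdir -p pics; cat > h.py <<'E'
from cell import *
import numpy as np, cv2
def cam(f):
    R=cv2.Rodrigues(np.array(f["rvec"],float))[0]; t=np.array(f["tvec"],float).ravel()
    F=240/np.tan(np.radians(f["fov_y"])/2); K=np.array([[F,0,f["cx"]],[0,F,f["cy"]],[0,0,1]]); return K,R,t
def ray(c,u,v):
    K,R,t=c; return -R.T@t, R.T@np.linalg.solve(K,[u,v,1])
def plane(c,u,v,z):
    o,d=ray(c,u,v); return o+d*(z-o[2])/d[2]
def tri(*obs):
    A=np.zeros((3,3));b=np.zeros(3);L=[]
    for c,u,v in obs:
        o,d=ray(c,u,v); d=d/np.linalg.norm(d); P=np.eye(3)-np.outer(d,d); A+=P;b+=P@o;L.append((o,P))
    x=np.linalg.solve(A,b); return x,[round(float(np.linalg.norm(P@(x-o)))*1000,1) for o,P in L]
def proj(c,p):
    K,R,t=c; q=K@(R@np.array(p)+t); return q[:2]/q[2]
E
python3 - <<'E'
from h import *
import pickle
s={}
for n in ("scene","top","wrist"):
    f=grab_frame(n); s[n]=f; cv2.imwrite(f"pics/{n}0.png",f["img"][:,:,::-1])
    K,R,t=cam(f); print(n,f["fov_y"],f["cx"],f["cy"],-R.T@t)
pickle.dump(s,open("f0.pkl","wb"))
st=get_state(); print(st["ee_pos"],st["eef_rot"],st["opening"]); print([k for k in dir() if not k.startswith('_')])
try: print(grasp_offset)
except Exception as e: print(e)
E
```

```text
pics
scene 46.18962170775093 304.9755864634496 242.02116719840723 [-0.38470445 -0.56876611  1.09282246]
top 50.208978674379175 315.75004740805616 241.56295749025458 [ 0.35412743 -0.06996056  1.27734525]
wrist 64.29556670075024 314.584252543767 237.96364448228715 [ 0.32400088 -0.50857806  0.38481474]
[ 0.26290252 -0.53886169  0.21784113] [ 9.74371554e-01  2.24943511e-01 -7.81331043e-05 -6.96350108e-04] 0.09297422738228475
['IKError', 'K', 'R', 'cam', 'close_job', 'cv2', 'f', 'get_state', 'grab_frame', 'grasp_offset', 'n', 'np', 'pickle', 'plane', 'proj', 'ray', 's', 'st', 't', 'tri']
0.0188
```

View pics/scene0.png

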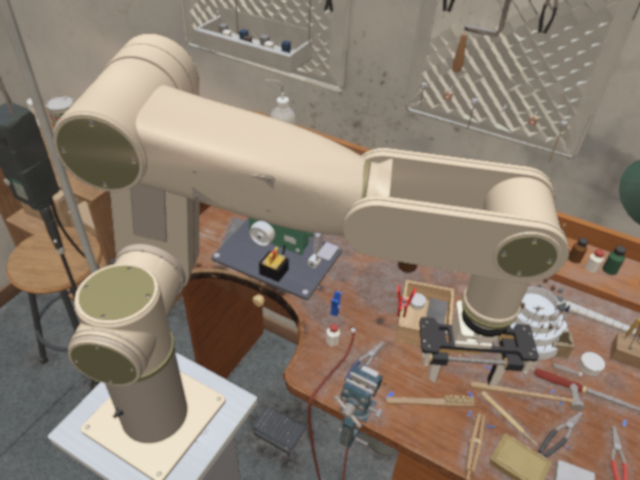

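View pics/top0.png

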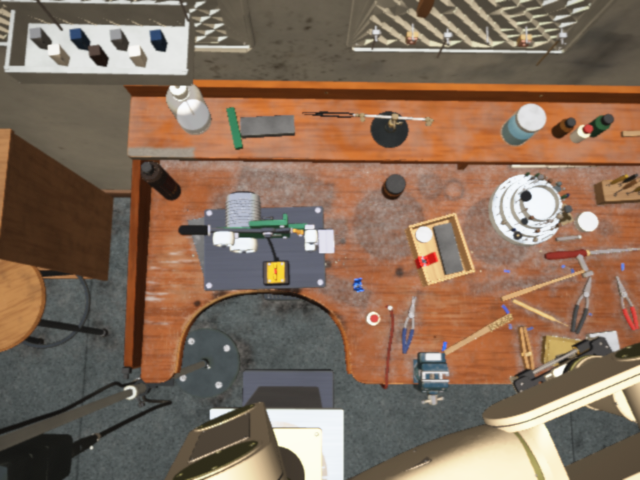

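The top view shows the grinder at (265,245): its handle is at (192,230), pointing left (+y), and the yellow gate is at (276,272). The caddy is at (440,248). Clip candidates are the red one at (427,261) on the caddy wall (scene 405,300) and the blue one at (358,285) (scene 336,303). The red one on the caddy wall fits the description. I'll confirm that in one enlarged crop.

```bash
python3 - <<'E'
from h import *
import pickle
s=pickle.load(open("f0.pkl","rb"))
T=s["top"]["img"][:,:,::-1];S=s["scene"]["img"][:,:,::-1]
r=lambda a,k:cv2.resize(a,None,fx=k,fy=k,interpolation=cv2.INTER_CUBIC)
a=r(T[205:295,400:480],3.33)[:300,:266]; b=r(S[270:345,385:465],3.33)[:249,:266]; b=cv2.copyMakeBorder(b,0,51,0,0,0)
c=r(S[210:300,210:345],3)[:270,:405]
d=r(T[180:300,175:345],3)  #510x360 -> crop
d=d[:300]
top=np.hstack([a,b,np.zeros((300,268,3),np.uint8)]); 
e=r(S[285:330,320:365],5.9)[:268,:268]; top[:e.shape[0],532:532+e.shape[1]]=e
bot=np.zeros((300,800,3),np.uint8); bot[:, :485]=r(T[180:300,175:345],2.5)[:300,:485][:,:425] if 0 else np.pad(r(T[180:300,175:345],2.5),((0,0),(0,60),(0,0)))
q=r(c,0.75); bot[:q.shape[0],487:487+q.shape[1]]=q
cv2.imwrite("pics/crop1.png",np.vstack([top,bot]))
E
```

```text
(no output)
```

View pics/crop1.png

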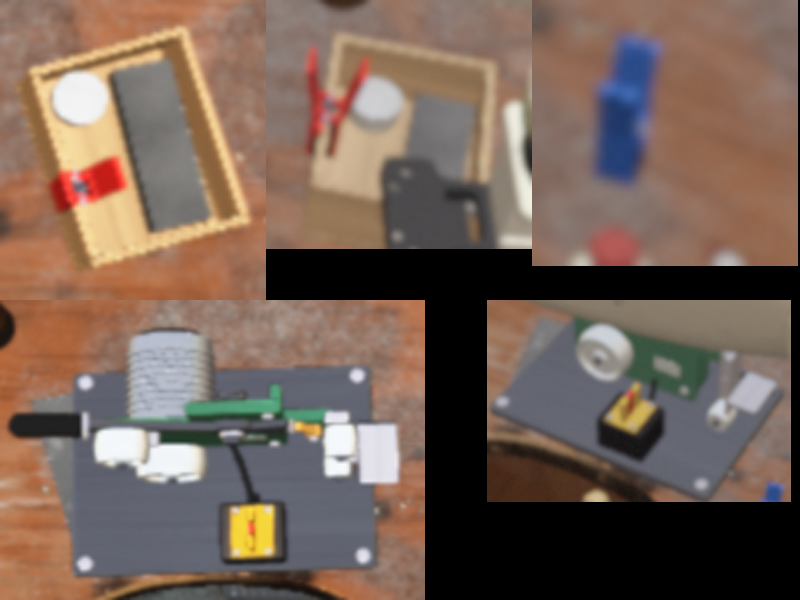

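The crop confirms it: the red peg stands astride the caddy's left (+y) wall, with its pin at about top (424,261) and scene (404,303). The blue peg stands alone on the bench and is a look-alike. The gate has two yellow ears with the red toggle in line between them. Next I'll measure.

```bash
python3 - <<'E'
from h import *
import pickle
s=pickle.load(open("f0.pkl","rb"))
ct,cs=cam(s["top"]),cam(s["scene"])
def mask(n,kind,x0,x1,y0,y1):
    h=cv2.cvtColor(s[n]["img"],cv2.COLOR_RGB2HSV).astype(int);H,S,V=h[...,0],h[...,1],h[...,2]
    m={'red':((H<6)|(H>174))&(S>190)&(V>90),'yel':(H>18)&(H<32)&(S>150)&(V>120),'wht':(S<40)&(V>150),'blk':(V<45),'wood':(H>12)&(H<25)&(S>60)&(S<170)&(V>140)}[kind]
    o=np.zeros(m.shape,np.uint8);o[y0:y1,x0:x1]=m[y0:y1,x0:x1];return o
def cen(m): 
    y,x=np.nonzero(m); return x.mean(),y.mean(),len(x)
pin,e=tri((ct,424.0,261.2),(cs,404.2,303.0)); print("pin",pin,e)
m=mask('top','red',405,445,245,280); print(cen(m)); r=cv2.minAreaRect(cv2.findNonZero(m)); print(r)
b=cv2.boxPoints(r); P=[plane(ct,*p,0.12) for p in b]; print("clip box",np.round(P,4)[:,:2].tolist())
for n,w in (('top',(255,300,255,295)),('scene',(250,300,235,285))):
    m=mask(n,'yel',*w);print(n,'yellow',cen(m),cv2.minAreaRect(cv2.findNonZero(m)))
    m=mask(n,'red',*w);print(n,'toggle',cen(m)); y,x=np.nonzero(m); print(x.min(),x.max(),y.min(),y.max())
m=mask('top','wht',195,335,200,300); k,l,st,c=cv2.connectedComponentsWithStats(m)
for i in range(1,k):
    if 4<st[i,4]<60: print("screw",c[i],st[i,4],plane(ct,*c[i],0.016)[:2])
cor=[(409,226),(455.6,213.4),(475,271),(427.6,284.6)]
print("caddy",[np.round(plane(ct,*p,0.06)[:2],4).tolist() for p in cor])
m=mask('top','blk',176,212,220,242);print("handle",cen(m),cv2.minAreaRect(cv2.findNonZero(m)),plane(ct,*cen(m)[:2],0.212))
E
```

```text
pin [ 0.49872387 -0.34735174  0.07822491] [0.5, 0.5]
(np.float64(426.1094890510949), np.float64(259.7445255474453), 137)
((425.4000244140625, 259.70001220703125), (9.803059577941895, 20.55480194091797), 71.56504821777344)
clip box [[0.4999, -0.3147], [0.5153, -0.3599], [0.4939, -0.3664], [0.4786, -0.3213]]
top yellow (np.float64(275.48333333333335), np.float64(272.0933333333333), 300) ((275.5, 272.0), (22.0, 17.0), 90.0)
top toggle (np.float64(nan), np.float64(nan), 0)<stdin>:10: RuntimeWarning: Mean of empty slice.
  ret = ret.dtype.type(ret / rcount)
Traceback (most recent call last):
ValueError: zero-size array to reduction operation minimum which has no identity
```

```bash
python3 - <<'E'
from h import *
import pickle
s=pickle.load(open("f0.pkl","rb"))
ct,cs=cam(s["top"]),cam(s["scene"])
h=cv2.cvtColor(s["top"]["img"],cv2.COLOR_RGB2HSV).astype(int);H,S,V=h[...,0],h[...,1],h[...,2]
m=((S<50)&(V>140)).astype(np.uint8); k,l,st,c=cv2.connectedComponentsWithStats(m)
for i in range(1,k):
    if 3<st[i,4]<60 and 195<c[i][0]<335 and 200<c[i][1]<300: print("screw",c[i].round(1),st[i,4],plane(ct,*c[i],0.016)[:2].round(4))
cor=[(409,226),(455.6,213.4),(475,271),(427.6,284.6)]
print("caddy",[np.round(plane(ct,*p,0.06)[:2],4).tolist() for p in cor])
# toggle px guesses by hue
for n,w in (('top',(264,288,260,285)),('scene',(255,290,240,280))):
    h=cv2.cvtColor(s[n]["img"],cv2.COLOR_RGB2HSV).astype(int);x0,x1,y0,y1=w
    a=((h[...,0]<9)|(h[...,0]>172))&(h[...,1]>130)&(h[...,2]>70); a=a[y0:y1,x0:x1]; y,x=np.nonzero(a); print(n,[(int(i)+x0,int(j)+y0) for i,j in zip(x,y)])
m=(V<60)[218:245,174:214]; y,x=np.nonzero(m); p=(x.mean()+174,y.mean()+218); print("handle",p,len(x),x.min()+174,x.max()+174,plane(ct,*p,0.212))
# tool axes & start
from scipy.spatial.transform import Rotation as Ro
t=get_state(); print(Ro.from_quat(t["eef_rot"]).as_matrix().round(3), np.array(t["ee_pos"]).round(4))
E
```

```text
screw [317.5 209.6] 33 [ 0.6342 -0.0954]
screw [208.7 212.5] 34 [0.6238 0.1772]
screw [208.8 229.2] 25 [0.5813 0.1753]
screw [281.5 225.8] 10 [ 0.5918 -0.0056]
screw [291.  230.1] 9 [ 0.5811 -0.0295]
screw [266.8 233. ] 22 [0.573  0.0307]
screw [300.  235.4] 8 [ 0.568  -0.0522]
screw [197.1 237.1] 14 [0.5609 0.2035]
screw [284.2 237.2] 8 [ 0.5629 -0.013 ]
screw [319.9 281.9] 38 [ 0.4522 -0.1026]
screw [208.5 285. ] 38 [0.4424 0.1705]
caddy [[0.5863, -0.3168], [0.6187, -0.4316], [0.4781, -0.4733], [0.4446, -0.3583]]
top [(275, 270), (275, 271), (275, 272)]
scene [(273, 251), (274, 251), (272, 252), (273, 252), (274, 252), (273, 253), (274, 253)]
handle (np.float64(193.1695652173913), np.float64(229.76086956521738)) 230 179 206 [0.54446762 0.16988917 0.212     ]
[[ 0.899  0.438 -0.   ]
 [ 0.438 -0.899  0.001]
 [ 0.    -0.001 -1.   ]] [ 0.2629 -0.5389  0.2178]
```

Pin (0.4987, -0.347, 0.078), clip yaw about 0.283, grinder yaw about 0.038. I'll move above the clip, aligned with it.

The rows are not in the units I measure in: shifts go in shares of 800 mm and turns go in shares of pi rad. I convert before sending: 0.296 m is 0.37, 0.24 m is 0.3, 0.17 rad is 0.0541.

Request:
jog_arm(steps=[0.075,-0.0175,0,0.0095,0.093,0.15,-0.035,0,0.0223,0.093,0.225,-0.0525,0,0.0318,0.093,0.3,-0.07,0,0.0446,0.093,0.37,-0.0863,0,0.0541,0.093,0.37,-0.0863,0,0.0541,0.093,0.37,-0.0863,0,0.0541,0.093])

```text
time_s: 1.02
ee_pos: [0.4985, -0.3475, 0.2182]
eef_rot: [0.99, 0.142, -0.0, -0.0]
wrist_force: [-0.4, -0.4, 0.7]
opening: 0.0928
grasp_force: 0.0
```

```bash
python3 - <<'E'
from h import *
f=grab_frame("wrist"); cv2.imwrite("pics/w1.png",f["img"][:,:,::-1]); c=cam(f)
print(proj(c,[.4987,-.347,.078]))
from scipy.spatial.transform import Rotation as Ro
t=get_state(); M=Ro.from_quat(t["eef_rot"]).as_matrix(); print(np.arctan2(M[1,0],M[0,0]),t["ee_pos"],t["wrist_force"])
import pickle; pickle.dump(f,open("w1.pkl","wb"))
E
```

```text
[314.8168032  224.68614676]
0.2834837872185839 [ 0.49800473 -0.34814078  0.21831608] [0.20156112 0.23009012 0.35176652]
```

View pics/w1.png

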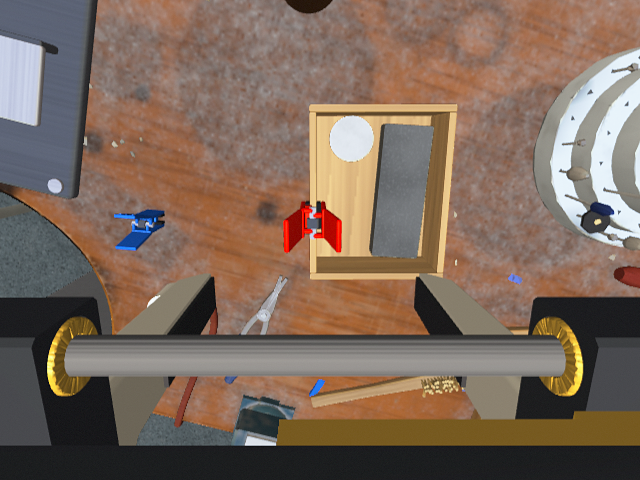

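The wrist view shows the red clip centred at (313,222), with the caddy's edges parallel to the image axes, so the tool is aligned. I'll descend and squeeze.

Scaled: 0.131 m is 0.1638, 0.1 m is 0.125.

Request:
jog_arm(steps=[0,0,0.0625,0,0.075,0,0,0.125,0,0.07,0,0,0.1638,0,0.07,0,0,0.1638,0,0.07,0,0,0.1638,0,0.01,0,0,0.1638,0,0.01,0,0,0.1638,0,0.01,0,0,0.1638,0,0.01,0,0,0.1638,0,0.01,0,0,0.1638,0,0.01])

```text
time_s: 2.33
ee_pos: [0.5006, -0.3493, 0.0907]
eef_rot: [0.99, 0.141, 0.002, 0.002]
wrist_force: [-0.0, -2.0, 8.7]
opening: 0.023
grasp_force: 30.0
```

Scaled: -0.17 m is -0.2125, -0.13 m is -0.1625.

Request:
jog_arm(steps=[0,0,-0.0375,0,0.01,0,0,-0.1,0,0.01,0,0,-0.1625,0,0.01,0,0,-0.2125,0,0.01,0,0,-0.2125,0,0.01])

```text
time_s: 2.95
ee_pos: [0.5006, -0.3488, 0.2627]
eef_rot: [0.99, 0.142, 0.003, 0.003]
wrist_force: [-0.2, -1.5, -0.9]
opening: 0.0228
grasp_force: 30.0
```

```bash
python3 - <<'E'
from h import *
import pickle
s=pickle.load(open("f0.pkl","rb")); ct,cs=cam(s["top"]),cam(s["scene"])
print("toggle",tri((ct,275,271),(cs,273.3,251.5)))
f=grab_frame("wrist"); cv2.imwrite("pics/w2.png",f["img"][:,:,::-1])
fs=grab_frame("scene"); 
g=f["img"][:,:,::-1].copy(); q=cv2.resize(fs["img"][200:340,300:480,::-1],None,fx=1.2,fy=1.2); g[480-q.shape[0]:,:q.shape[1]]=q
cv2.imwrite("pics/w2.png",g)
E
```

```text
toggle (array([0.4709498 , 0.00316636, 0.09324613]), [0.6, 0.6])
```

View pics/w2.png

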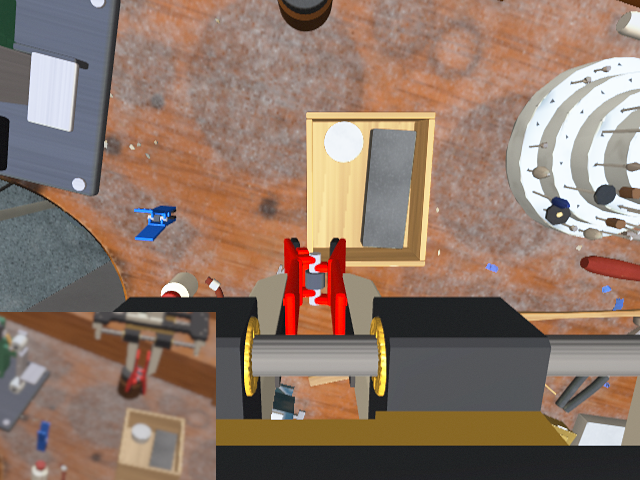

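The clip is held open in the fingers, with its pin at (315,282), and the caddy is undisturbed. I'll carry it above the gate and look there.

Scaled: -0.346 m is -0.4325, 0.07 m is 0.0875, 0.245 rad is 0.078.

Request:
jog_arm(steps=[0.01,-0.05,0,0.0095,0.01,0.0225,-0.1125,0,0.0223,0.01,0.0375,-0.1875,0,0.035,0.01,0.0525,-0.2625,0,0.0477,0.01,0.0675,-0.3375,0,0.0605,0.01,0.08,-0.4,0,0.0732,0.01,0.0875,-0.4325,0,0.078,0.01,0.0875,-0.4325,0,0.078,0.01,0.0875,-0.4325,0,0.078,0.01])

```text
time_s: 4.18
ee_pos: [0.4686, 0.0038, 0.2562]
eef_rot: [1.0, 0.02, -0.001, 0.0]
wrist_force: [-0.3, -0.8, -1.2]
opening: 0.0226
grasp_force: 30.0
```

```bash
python3 - <<'E'
from h import *
import pickle
from scipy.spatial.transform import Rotation as Ro
f=grab_frame("wrist"); st=get_state(); pickle.dump((f,st),open("w3.pkl","wb")); c=cam(f)
M=Ro.from_quat(st["eef_rot"]).as_matrix(); print(st["ee_pos"],np.arctan2(M[1,0],M[0,0]),M[:,2]); print(proj(c,[.471,.0032,.093]))
g=f["img"][:,:,::-1]
cv2.imwrite("pics/w3.png",cv2.resize(g[90:350,180:480],None,fx=2.3,fy=2.3,interpolation=cv2.INTER_CUBIC)[:600])
E
```

```text
[0.46875947 0.00345134 0.25649718] 0.038270619058007695 [-1.86925865e-03 -2.12292438e-04 -9.99998230e-01]
[315.82583595 216.42325131]
```

View pics/w3.png

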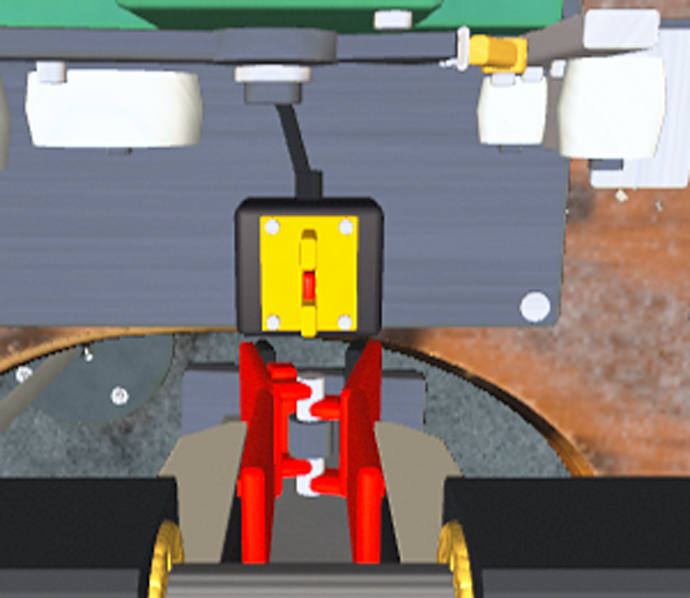

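Gate at crop (309,286), i.e. full (314.3,214.5), upright in the image. The clip's pin is at crop (311,440), i.e. full (315.2,281). I'll triangulate the gate and work out the pin's offset.

```bash
python3 - <<'E'
from h import *
import pickle
s=pickle.load(open("f0.pkl","rb")); ct,cs=cam(s["top"]),cam(s["scene"])
f,st=pickle.load(open("w3.pkl","rb")); c=cam(f); T=np.array(st["ee_pos"])
h=cv2.cvtColor(f["img"],cv2.COLOR_RGB2HSV).astype(int)
a=((h[...,0]<8)|(h[...,0]>172))&(h[...,1]>150)&(h[...,2]>80); a[:,:300]=0;a[:,330:]=0;a[:200]=0;a[226:]=0
y,x=np.nonzero(a); p=(x.mean(),y.mean()); print(p,len(x),x.min(),x.max(),y.min(),y.max())
print("gate",tri((ct,275,271),(cs,273.3,251.5),(c,*p)), tri((ct,275,271),(c,*p)),tri((cs,273.3,251.5),(c,*p)))
print("ends plane .093",plane(c,180+309/2.3,90+232/2.3,.093),plane(c,180+309/2.3,90+338/2.3,.093))
for z in (-.005,-.010,-.0127,-.016): print(z,plane(c,315.2,281,T[2]+z)-T)
print(proj(c,T+[0,0,-.0127]))
E
```

```text
(np.float64(314.0), np.float64(213.5)) 60 312 316 208 219
gate (array([0.47231211, 0.00416176, 0.09097741]), [1.5, 0.8, 1.1]) (array([0.47161809, 0.00457165, 0.08257926]), [0.3, 0.3]) (array([0.47330762, 0.00453618, 0.09067492]), [0.4, 0.4])
ends plane .093 [0.49344975 0.00534855 0.093     ] [0.45230726 0.00379678 0.093     ]
-0.005 [ 0.00243679  0.00064134 -0.005     ]
-0.01 [ 0.00052335  0.00055757 -0.01      ]
-0.0127 [-0.00050991  0.00051233 -0.0127    ]
-0.016 [-0.00177279  0.00045704 -0.016     ]
[316.26423327 280.07739636]
```

Scaled: 0.13 m is 0.1625, 0.0046 m is 0.0058.

Request:
jog_arm(steps=[0.0058,0,0.025,0,0.01,0.0058,0,0.0625,0,0.01,0.0058,0,0.1,0,0.01,0.0058,0,0.125,0,0.01,0.0058,0,0.15,0,0.01,0.0058,0,0.1625,0,0.01,0.0058,0,0.1625,0,0.01,0.0058,0,0.1625,0,0.01])

```text
time_s: 5.22
ee_pos: [0.4744, 0.0041, 0.1285]
eef_rot: [1.0, 0.019, 0.001, 0.0]
wrist_force: [-0.6, 0.3, -0.4]
opening: 0.0224
grasp_force: 30.0
```

```bash
python3 - <<'E'
from h import *
f=grab_frame("wrist"); s=grab_frame("scene"); t=grab_frame("top"); st=get_state(); print(st["ee_pos"],st["wrist_force"])
g=np.zeros((600,800,3),np.uint8)
def put(im,x,y,k):
    q=cv2.resize(im[:,:,::-1],None,fx=k,fy=k,interpolation=cv2.INTER_CUBIC); g[y:y+q.shape[0],x:x+q.shape[1]]=q[:600-y,:800-x]
put(f["img"][140:400,180:460],0,0,1.6); put(s["img"][190:300,210:340],450,0,2.6); put(t["img"][200:300,180:340],450,300,2.1)
cv2.imwrite("pics/v4.png",g)
E
```

```text
[0.47442126 0.00433604 0.128601  ] [0.63711197 0.97560836 0.44254226]
```

View pics/v4.png

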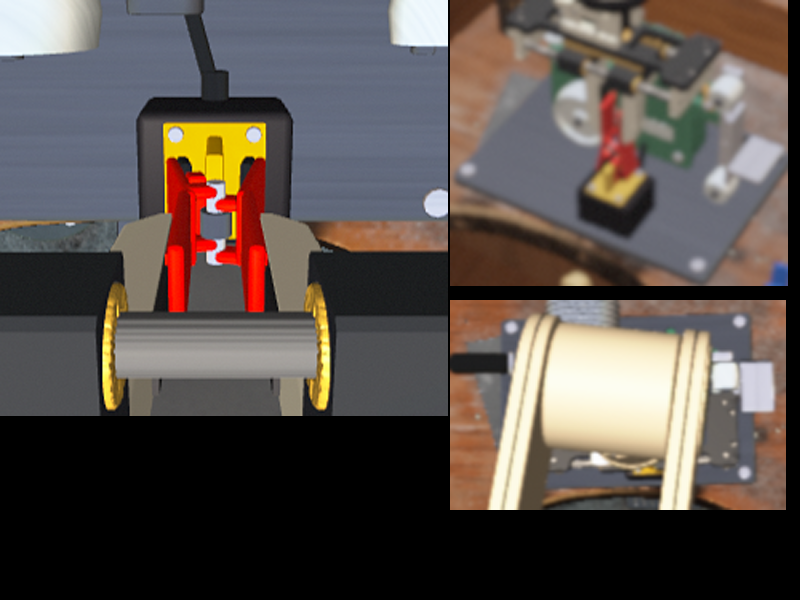

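The clip straddles the gate. Wrist view: pin at (214,225) in line with the blade at (214,150), a pad on each side. I'll push down until it seats.

Scaled: 0.004 m is 0.005, -0.0008 m is -0.001.

Request:
jog_arm(steps=[-0.001,0.0005,0.005,0,0.01,-0.001,0.0005,0.005,0,0.01])

```text
time_s: 5.62
ee_pos: [0.4727, 0.0041, 0.1233]
eef_rot: [1.0, 0.019, -0.0, -0.0]
wrist_force: [-0.5, 0.3, -1.4]
opening: 0.0224
grasp_force: 30.0
```

Request:
jog_arm(steps=[0,0,0.0025,0,0.01,0,0,0.0025,0,0.01])

```text
time_s: 5.88
ee_pos: [0.4728, 0.004, 0.1214]
eef_rot: [1.0, 0.019, -0.0, -0.0]
wrist_force: [0.0, 0.5, -1.2]
opening: 0.0223
grasp_force: 30.0
```

Scaled: 0.002 m is 0.0025.

Request:
jog_arm(steps=[0,0,0.0025,0,0.01,0,0,0.0025,0,0.01])

```text
time_s: 6.12
ee_pos: [0.4728, 0.004, 0.1194]
eef_rot: [1.0, 0.019, -0.0, -0.0]
wrist_force: [0.3, -0.4, -2.3]
opening: 0.0225
grasp_force: 30.0
```

Request:
jog_arm(steps=[0,0,0.0019,0,0.01,0,0,0.0019,0,0.01])

```text
time_s: 6.38
ee_pos: [0.473, 0.0042, 0.118]
eef_rot: [1.0, 0.019, -0.0, -0.0]
wrist_force: [-0.2, 0.2, -2.2]
opening: 0.0224
grasp_force: 30.0
```

Scaled: 0.0015 m is 0.0019.

Request:
jog_arm(steps=[0,0,0.0019,0,0.01,0,0,0.0019,0,0.01])

```text
time_s: 6.62
ee_pos: [0.4731, 0.0043, 0.1166]
eef_rot: [1.0, 0.019, 0.0, -0.0]
wrist_force: [0.8, 2.2, -1.2]
opening: 0.0227
grasp_force: 30.0
```

Request:
jog_arm(steps=[0,0,0.0019,0,0.01,0,0,0.0019,0,0.01])

```text
time_s: 6.88
ee_pos: [0.4731, 0.0043, 0.1151]
eef_rot: [1.0, 0.019, 0.0, -0.0]
wrist_force: [1.0, 3.9, -0.3]
opening: 0.0222
grasp_force: 30.0
```

```bash
python3 - <<'E'
from h import *
import pickle
f=grab_frame("wrist"); s=grab_frame("scene"); st=get_state(); print(st["ee_pos"],st["wrist_force"])
g=np.zeros((600,800,3),np.uint8)
def put(im,x,y,k):
    q=cv2.resize(im[:,:,::-1],None,fx=k,fy=k,interpolation=cv2.INTER_CUBIC); q=q[:600-y,:800-x]; g[y:y+q.shape[0],x:x+q.shape[1]]=q
put(f["img"][180:340,230:400],0,0,2.5); put(s["img"][220:285,240:305],430,0,5.6)
cv2.imwrite("pics/v5.png",g[:420])
E
```

```text
[0.47299281 0.0042782  0.11505118] [ 0.87240138  4.01826346 -1.60994817]
```

View pics/v5.png

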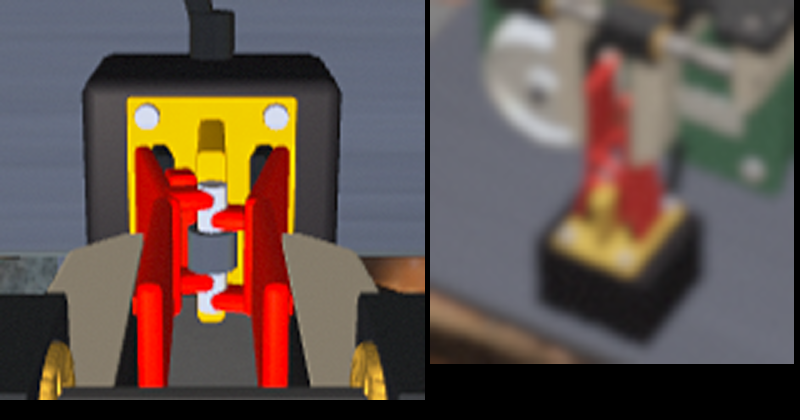

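Wrist crop: the pin at (211,240) is in line with the blade (211,135–320) and both ears are inside the jaws. A sideways force has appeared, so I'll check the seating height from the two views.

```bash
python3 - <<'E'
from h import *
f=grab_frame("wrist"); s=grab_frame("scene"); c,d=cam(f),cam(s); st=get_state(); T=np.array(st["ee_pos"])
for v in (276,278,280):
  for q in ((271.8,249.5),(271.8,248.0)):
    x,e=tri((c,314.4,v),(d,*q)); print(v,q,x.round(4),e,(x-T).round(4))
print("expect pin at z .111/.106:",proj(c,[.4729,.0045,.111]),proj(d,[.4729,.0045,.111]),proj(c,[.4729,.0045,.106]),proj(d,[.4729,.0045,.106]))
# far/near ear ends expected
print(st["ft_torque"],st["wrist_force"],[proj(c,[.4729+.019*i,.0045,.093]).round(1).tolist() for i in (-1,1)])
# pin extremes white: rows of light pixels at u 312..317
h=cv2.cvtColor(f["img"],cv2.COLOR_RGB2HSV).astype(int)
for v in range(220,312,2): print(v,h[v,314].tolist(),end=' ')
E
```

```text
276 (271.8, 249.5) [0.4726 0.0062 0.0971] [1.5, 1.5] [-0.0004  0.002  -0.018 ]
276 (271.8, 248.0) [0.4739 0.0066 0.1011] [1.8, 1.8] [ 0.0009  0.0023 -0.014 ]
278 (271.8, 249.5) [0.4719 0.006  0.0978] [1.3, 1.3] [-0.0011  0.0017 -0.0172]
278 (271.8, 248.0) [0.4732 0.0063 0.1018] [1.6, 1.6] [ 0.0002  0.0021 -0.0133]
280 (271.8, 249.5) [0.4712 0.0058 0.0986] [1.1, 1.1] [-0.0018  0.0015 -0.0165]
280 (271.8, 248.0) [0.4725 0.0061 0.1025] [1.4, 1.4] [-0.0005  0.0019 -0.0126]
expect pin at z .111/.106: [315.12548293 286.87963503] [272.91945696 245.81529414] [315.11201398 283.08765005] [272.95605924 247.24509026]
[ 0.97261884 -0.18115381 -0.00725068] [ 1.24193873  5.41969713 -0.93801411] [[313.7, 307.5], [316.5, 239.0]]
220 [26, 255, 247] 222 [26, 255, 241] 224 [26, 255, 240] 226 [26, 255, 244] 228 [22, 255, 144] 230 [22, 255, 134] 232 [22, 255, 136] 234 [22, 255, 136] 236 [22, 255, 136] 238 [22, 255, 137] 240 [23, 255, 188] 242 [26, 255, 246] 244 [26, 255, 243] 246 [26, 255, 244] 248 [26, 255, 245] 250 [26, 255, 248] 252 [21, 105, 146] 254 [10, 23, 98] 256 [107, 33, 248] 258 [179, 168, 224] 260 [0, 255, 242] 262 [1, 210, 233] 264 [104, 37, 245] 266 [140, 31, 213] 268 [177, 124, 234] 270 [134, 31, 220] 272 [111, 39, 231] 274 [112, 53, 91] 276 [113, 50, 122] 278 [113, 51, 124] 280 [113, 52, 123] 282 [112, 52, 122] 284 [113, 53, 121] 286 [113, 52, 122] 288 [112, 57, 121] 290 [171, 80, 181] 292 [0, 255, 238] 294 [0, 255, 239] 296 [146, 30, 215] 298 [111, 42, 232] 300 [178, 155, 232] 302 [136, 30, 223] 304 [109, 43, 250] 306 [26, 255, 246] 308 [24, 255, 214] 310 [126, 15, 84]
```

Both views put the pin at about 0.101, lower than the seated 0.111. With the jaws fully open, the throat blocks straddle the blade, which explains the side force. I'll go up, let the jaws partly close, and find the seat by force.

Scaled: -0.014 m is -0.0175, -0.008 m is -0.01.

Request:
jog_arm(steps=[0,0,-0.01,0,0.01,0,0,-0.0175,0,0.01,0,0,-0.0175,0,0.01,0,0,-0.0175,0,0.03,0,0,-0.0175,0,0.03,0,0,-0.0175,0,0.03])

```text
time_s: 7.82
ee_pos: [0.4728, 0.004, 0.1289]
eef_rot: [1.0, 0.019, -0.0, -0.0]
wrist_force: [-0.1, -1.0, -1.4]
opening: 0.0301
grasp_force: 6.6
```

Request:
jog_arm(steps=[0,0,0.0025,0,0.03,0,0,0.0025,0,0.03,0,0,0.0025,0,0.03])

```text
time_s: 8.2
ee_pos: [0.4729, 0.004, 0.1271]
eef_rot: [1.0, 0.019, -0.0, -0.0]
wrist_force: [-0.6, -0.0, -1.4]
opening: 0.0303
grasp_force: 6.6
```

Scaled: 0.0015 m is 0.0019.

Request:
jog_arm(steps=[0,0,0.0019,0,0.03,0,0,0.0019,0,0.03,0,0,0.0019,0,0.03])

```text
time_s: 8.57
ee_pos: [0.473, 0.004, 0.1256]
eef_rot: [1.0, 0.019, -0.0, 0.0]
wrist_force: [0.4, -0.1, -0.9]
opening: 0.0302
grasp_force: 6.6
```

Request:
jog_arm(steps=[0,0,0.0019,0,0.03,0,0,0.0019,0,0.03,0,0,0.0019,0,0.03])

```text
time_s: 8.95
ee_pos: [0.473, 0.004, 0.1241]
eef_rot: [1.0, 0.019, -0.0, -0.0]
wrist_force: [0.1, -0.4, -1.9]
opening: 0.0304
grasp_force: 6.6
```

Request:
jog_arm(steps=[0,0,0.0019,0,0.03,0,0,0.0019,0,0.03,0,0,0.0019,0,0.03])

```text
time_s: 9.32
ee_pos: [0.4729, 0.0042, 0.1225]
eef_rot: [1.0, 0.019, -0.0, -0.0]
wrist_force: [0.2, 1.0, -1.3]
opening: 0.0302
grasp_force: 6.4
```

Scaled: -0.13 m is -0.1625, -0.12 m is -0.15.

Request:
jog_arm(steps=[0,0,0,0,0.035,0,0,0,0,0.05,0,0,0,0,0.07,0,0,0,0,0.07,0,0,-0.05,0,0.07,0,0,-0.1,0,0.07,0,0,-0.15,0,0.07,0,0,-0.1625,0,0.07,0,0,-0.1625,0,0.07])

```text
time_s: 10.45
ee_pos: [0.4733, 0.0039, 0.2528]
eef_rot: [1.0, 0.019, 0.0, 0.0]
wrist_force: [0.8, 0.2, -0.6]
opening: 0.0693
grasp_force: 0.0
```

```bash
python3 - <<'E'
from h import *
import pickle
f=grab_frame("wrist"); s=grab_frame("scene"); st=get_state(); print(st["ee_pos"],st["wrist_force"]); pickle.dump((f,s,st),open("w6.pkl","wb"))
c,d=cam(f),cam(s)
print("seat",proj(c,[.4729,.0045,.111]),proj(d,[.4729,.0045,.111]),"low",proj(c,[.4729,.0045,.1]),proj(d,[.4729,.0045,.1]))
print("gate ends",proj(c,[.4539,.0038,.093]),proj(c,[.4919,.0052,.093]))
g=np.zeros((600,800,3),np.uint8)
def put(im,x,y,k):
    q=cv2.resize(im[:,:,::-1],None,fx=k,fy=k,interpolation=cv2.INTER_CUBIC); q=q[:600-y,:800-x]; g[y:y+q.shape[0],x:x+q.shape[1]]=q
put(f["img"][160:270,260:370],0,0,4); put(s["img"][215:285,240:305],450,0,5.4); put(f["img"][0:260,0:640],0,440,0.6)
cv2.imwrite("pics/v6.png",g)
E
```

```text
[0.47225289 0.00405676 0.25085476] [-0.64630407  0.6252066  -0.31762439]
seat [314.39343136 225.35402232] [272.91945696 245.81529414] low [314.39226535 222.58256379] [272.9997506  248.95180732]
gate ends [314.3826653  241.94029101] [314.40071365 199.27988357]
```

View pics/v6.png

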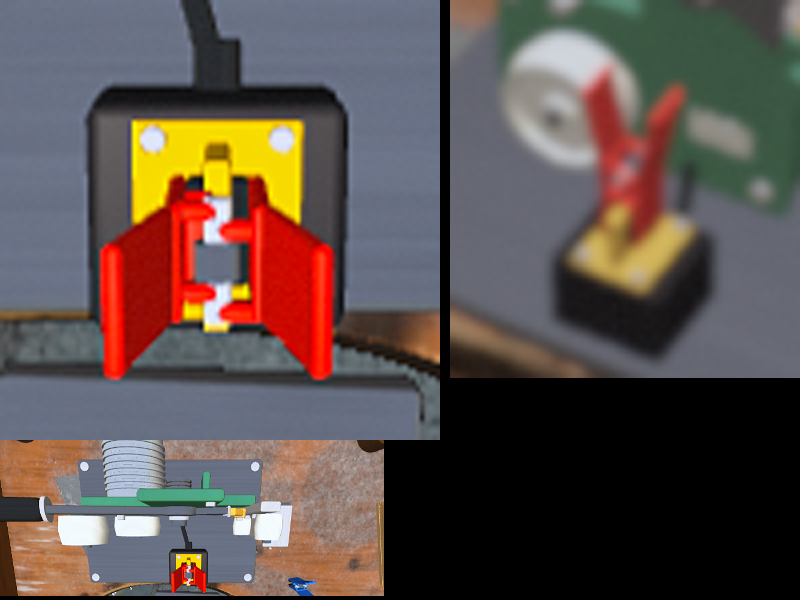

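The clip stands upright and centred on the gate: pin at wrist (314.3,225.5), predicted seat (314.4,225.4); scene (273.3,244.6) against 245.8. That puts it seated to within about 1 mm, with both ears inside. I'll press gently on its handle tops to make sure.

Scaled: 0.088 m is 0.11, 0.083 m is 0.1038.

Request:
jog_arm(steps=[0,0,0.05,0,0.03,0,0,0.0938,0,0.03,0,0,0.1038,0,0.03,0,0,0.1038,0,0.03,0,0,0.1075,0,0.03,0,0,0.11,0,0.03,0,0,0.11,0,0.03])

```text
time_s: 11.42
ee_pos: [0.4733, 0.004, 0.1651]
eef_rot: [1.0, 0.019, 0.0, 0.0]
wrist_force: [-0.3, -0.2, 0.1]
opening: 0.03
grasp_force: 0.0
```

Request:
jog_arm(steps=[0,0,0.0025,0,0.03,0,0,0.005,0,0.03,0,0,0.005,0,0.03])

```text
time_s: 11.8
ee_pos: [0.4728, 0.004, 0.1604]
eef_rot: [1.0, 0.019, -0.0, -0.0]
wrist_force: [1.2, -0.1, -0.2]
opening: 0.0299
grasp_force: 0.0
```

The rows are not in the units I measure in: shifts go in shares of 800 mm and turns go in shares of pi rad. I convert before sending: 0.0015 m is 0.0019.

Request:
jog_arm(steps=[0,0,0.0019,0,0.03,0,0,0.0019,0,0.03,0,0,0.0019,0,0.03])

```text
time_s: 12.18
ee_pos: [0.4731, 0.004, 0.1594]
eef_rot: [1.0, 0.019, 0.0, -0.0]
wrist_force: [-0.5, 1.1, 2.8]
opening: 0.0299
grasp_force: 1.3
```

Request:
jog_arm(steps=[0,0,0.0019,0,0.03,0,0,0.0019,0,0.03,0,0,0.0019,0,0.03])

```text
time_s: 12.55
ee_pos: [0.4736, 0.004, 0.1586]
eef_rot: [1.0, 0.019, 0.001, 0.0]
wrist_force: [-1.4, 0.1, 6.5]
opening: 0.0302
grasp_force: 3.6
```

Request:
jog_arm(steps=[0,0,0.0019,0,0.03,0,0,0.0019,0,0.03,0,0,0.0019,0,0.03])

```text
time_s: 12.92
ee_pos: [0.4742, 0.004, 0.1583]
eef_rot: [1.0, 0.019, 0.002, 0.0]
wrist_force: [-2.5, 0.3, 13.6]
opening: 0.03
grasp_force: 6.9
```

It is firmly seated: the tops stop at 0.158 under 13 N. Next I'll back off upward and go to look down on the handle.

Scaled: -0.163 m is -0.2038, -0.14 m is -0.175.

Request:
jog_arm(steps=[0,0,-0.0375,0,0.03,0,0,-0.1,0,0.03,0,0,-0.1625,0,0.03,0.025,-0.0625,-0.175,0,0.0,0.05,-0.125,-0.175,0,0.0,0.0875,-0.1875,-0.175,0,0.0,0.0963,-0.2038,-0.175,0,0.0,0.0963,-0.2038,-0.175,0,0.0,0.0963,-0.2038,-0.175,0,0.0])

```text
time_s: 14.05
ee_pos: [0.5433, 0.1687, 0.2962]
eef_rot: [1.0, 0.019, -0.0, 0.0]
wrist_force: [-0.4, 0.5, -0.0]
opening: 0.0004
grasp_force: 0.0
```

```bash
python3 - <<'E'
from h import *
import pickle
s=pickle.load(open("f0.pkl","rb")); ct=cam(s["top"])
f=grab_frame("wrist"); sc=grab_frame("scene"); st=get_state(); pickle.dump((f,sc,st),open("w7.pkl","wb")); c=cam(f); print(st["ee_pos"],st["wrist_force"],st["opening"])
V=cv2.cvtColor(f["img"],cv2.COLOR_RGB2HSV)[...,2]; m=(V<60).astype(np.uint8); m[300:]=0
k,l,q,ce=cv2.connectedComponentsWithStats(m)
for i in range(1,k):
    if q[i,4]>300: print(q[i],ce[i])
print("exp",proj(c,[.5445,.17,.212]))
print("tri c",)
g=f["img"][:,:,::-1].copy(); x=cv2.resize(sc["img"][215:285,240:305,::-1],None,fx=2,fy=2); g[-x.shape[0]:,:x.shape[1]]=x
cv2.imwrite("pics/v7.png",g)
E
```

```text
[0.54342597 0.1685996  0.29651117] [ 0.08461121 -0.27574037  0.22112028] 0.0008369540538458932
[136   0  36  41 575] [159.36       25.1026087]
[ 160    6   84   86 2701] [209.20955202  60.32358386]
[ 265  216   87   32 1381] [308.76031861 229.66256336]
[ 48 219  90  23 750] [ 85.90666667 229.45733333]
[ 323  232  165   68 1369] [430.16435354 266.32432432]
exp [313.36537827 241.18459963]
tri c
```

View pics/v7.png

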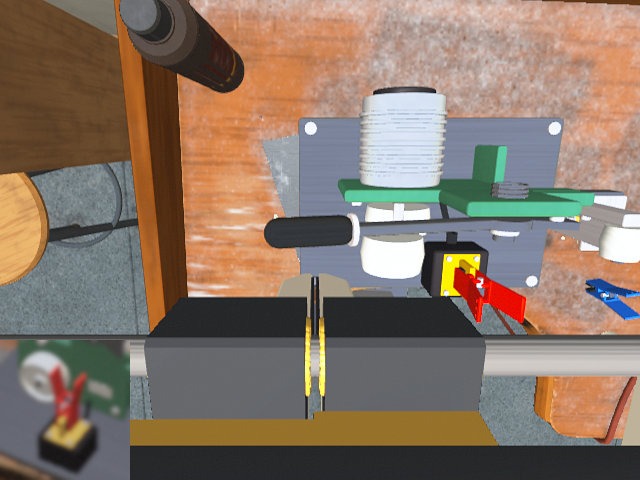

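The handle's centre is at (308.5,231.5), spanning columns 265–352. The red clip is still on the gate, and nothing stands near the handle.

```bash
python3 - <<'E'
from h import *
import pickle
s=pickle.load(open("f0.pkl","rb")); ct=cam(s["top"]); f,sc,st=pickle.load(open("w7.pkl","rb")); c=cam(f)
print(tri((ct,193.2,229.8),(c,308.6,231.5)))
for z in (.19,.2,.212): print(z,plane(c,308.6,231.5,z),plane(ct,193.2,229.8,z))
K=c[0]; print("width->range", K[0,0]*.022/32, c[1].T@[0,0,1], -c[1].T@c[2])
# axis ends
print(plane(c,268,233,.21),plane(c,350,229,.2))
E
```

```text
(array([0.54727651, 0.17352979, 0.19570015]), [0.0, 0.0])
0.19 [0.54589125 0.17360487 0.19      ] [0.54831359 0.17477337 0.19      ]
0.2 [0.54828425 0.17354031 0.2       ] [0.54652772 0.17252262 0.2       ]
0.212 [0.55115585 0.17346283 0.212     ] [0.54438467 0.16982172 0.212     ]
width->range 0.2625458840124571 [-0.24859705 -0.00997398 -0.96855564] [0.61127797 0.17184072 0.46324145]
[0.54862018 0.20112445 0.21      ] [0.55116472 0.14432898 0.2       ]
```

Scaled: 0.1 m is 0.125, 0.0043 m is 0.0054.

Request:
jog_arm(steps=[0.0054,-0.005,0.05,0,0,0.0054,-0.005,0.0938,0,0,0.0054,-0.005,0.1063,0,0,0.0054,-0.005,0.1063,0,0,0.0054,-0.005,0.115,0,0,0.0054,-0.005,0.125,0,0,0.0054,-0.005,0.125,0,0])

```text
time_s: 15.02
ee_pos: [0.5495, 0.1753, 0.1994]
eef_rot: [1.0, 0.02, 0.003, -0.001]
wrist_force: [-1.5, 3.9, 9.1]
opening: -0.0001
grasp_force: 4.8
```

Request:
jog_arm(steps=[0,-0.0013,0.0125,0,0,0,-0.0025,0.025,0,0,0,-0.0025,0.0375,0,0,0,-0.0025,0.0438,0,0,0,-0.0025,0.0438,0,0])

```text
time_s: 15.65
ee_pos: [0.5499, 0.1786, 0.1654]
eef_rot: [1.0, 0.02, 0.003, -0.002]
wrist_force: [-2.7, 6.9, 13.3]
opening: 0.0006
grasp_force: 6.9
```

Scaled: 0.012 m is 0.015, 0.006 m is 0.0075.

Request:
jog_arm(steps=[-0.0013,0.0013,0.0075,0,0,-0.0013,0.0013,0.015,0,0,-0.0013,0.0013,0.015,0,0])

```text
time_s: 16.02
ee_pos: [0.5499, 0.1781, 0.1541]
eef_rot: [1.0, 0.02, 0.004, -0.003]
wrist_force: [-1.0, 9.8, 14.5]
opening: 0.0005
grasp_force: 7.7
```

Request:
jog_arm(steps=[0,0,0.0038,0,0,0,0,0.0038,0,0])

```text
time_s: 16.27
ee_pos: [0.5501, 0.1781, 0.1532]
eef_rot: [1.0, 0.02, 0.005, -0.003]
wrist_force: [-7.3, 7.8, 24.6]
opening: 0.0003
grasp_force: 13.1
```

Request:
jog_arm(steps=[0,0,0.0038,0,0,0,0,0.0038,0,0])

```text
time_s: 16.52
ee_pos: [0.5503, 0.1782, 0.1527]
eef_rot: [1.0, 0.02, 0.005, -0.003]
wrist_force: [-15.3, 5.2, 40.8]
opening: 0.0007
grasp_force: 20.8
```

At the stop. I'll ease the push to about 30 N and relieve the side load.

Scaled: -0.002 m is -0.0025, -0.0012 m is -0.0015.

Request:
jog_arm(steps=[-0.0025,0,-0.0015,0,0,-0.0025,0,-0.0015,0,0])

```text
time_s: 16.77
ee_pos: [0.5499, 0.1781, 0.1531]
eef_rot: [1.0, 0.02, 0.007, -0.003]
wrist_force: [-3.4, 6.6, 28.6]
opening: 0.0005
grasp_force: 14.9
```

Request:
jog_arm(steps=[0,0,0,0,0,0,0,0,0,0,0,0,0,0,0])

```text
time_s: 17.15
ee_pos: [0.55, 0.1782, 0.1531]
eef_rot: [1.0, 0.02, 0.007, -0.003]
wrist_force: [-3.8, 6.8, 29.0]
opening: 0.0004
grasp_force: 15.1
```

```bash
python3 - <<'E'
from h import *
f=grab_frame("wrist"); s=grab_frame("scene"); st=get_state(); print(st["ee_pos"],st["wrist_force"])
g=np.zeros((480,800,3),np.uint8)
g[:360,:480]=cv2.resize(f["img"][100:340,200:520,::-1],(480,360)); q=cv2.resize(s["img"][205:290,230:310,::-1],None,fx=4,fy=4); g[:q.shape[0],480:480+q.shape[1]]=q
cv2.imwrite("pics/v8.png",g)
E
```

```text
[0.54995586 0.17814882 0.15306898] [-3.91348081  8.71581661 28.89302519]
```

View pics/v8.png

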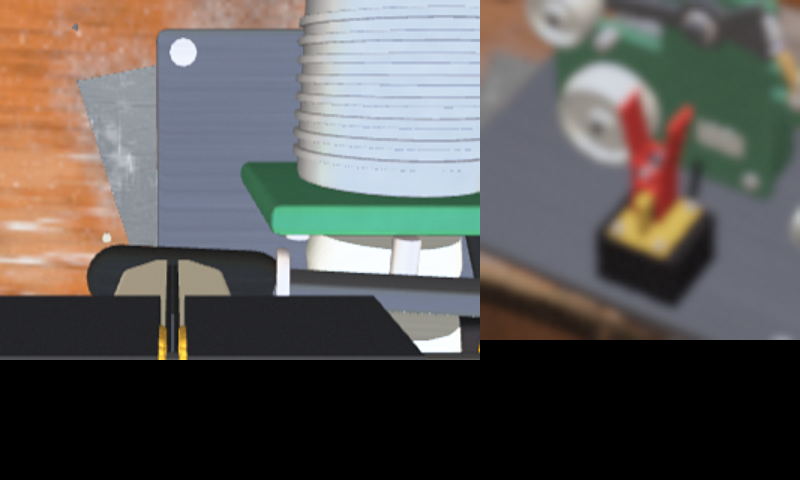

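The fingertips press squarely on the handle at (170,280). The arm is stiff at its stop (0.153 under a steady 29 N), and the clip is still on the gate. Handing in.

```bash
python3 -c "
from cell import *
print(close_job())"
```

```text
the job is handed in; nothing more can be done
None
```

The job is handed in: the red clip is seated over both ears and the toggle on the grinder's switch gate, and the arm is holding the tension lever down on its stop at about 29 N. I saw no sign that the toggle moved, but the clip hid it from the cameras, so I could not confirm it by eye.

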